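# Seat a fan housing on its fixture and snap the clamp shut

## Task

Push the sheet-metal fan housing away from the robot across the aluminium fixture until its far side sits flush against both white stop blocks. Then push the black clamp handle over past its centre, so that it snaps over towards the housing and the rubber foot of the clamp presses on the housing's top. Only push with the fingers: do not lift or tip the housing, and leave the spare block, the screwdriver and the bin of bolts where they are.

Things in the scene. Friction and masses are not known exactly. Their poses are not given: they have to be found in the camera images.
- fixture: Fixed aluminium plate on the table, 270 (x) by 360 (y) by 12 mm thick. Origin at its underside (z = 0), 30 mm to -y of the plate's centre; x points away from the robot (within 0.3 rad of world x), y left. When the housing is fully home, its origin is at x = 0 of the fixture and their x axes are parallel. The clamp is on the plate's left part.
- housing: Loose sheet-metal fan housing, flat closed grey box 130 (x) by 150 (y) by 30 mm high, 0.4 to 0.8 kg, round black fan inlet flush in its top. Origin at the centre of its underside; x points away from the robot, to the stops. Starts 20 to 45 mm short of home, up to 8 mm sideways and 0.15 rad turned; at home it may stay 10 mm off in y.
- clamp_base: Over-centre hold-down clamp fixed on the plate: foot plate 60 (x) by 46 (y) by 8 mm, cheeks up to 54 mm high, and the lever. Origin at the centre of its underside, on the plate's top (z = 12 mm), at y = 130 mm and x = 0 to 35 mm of the fixture; same axes as the fixture. The lever's hinge runs along x, 42 mm above the origin.
- clamp (a joint): Lever angle; handle and arm are one rigid V. 0: open, handle leans 0.6 rad to +y (away from the housing), arm raised. 1.2: shut, handle leans 0.6 rad to -y, arm level, foot pressing on the housing (stop at 1.22 with nothing under it). A spring drives it away from the middle (0.6) to either side: it snaps over once past 0.6. Starting it takes 3 to 4 N sideways at the handle's end.
- clamp_handle (a point): Centre of the round end of the black handle grip: 20 mm in diameter, 68 mm long, its axis running from here to the hinge 110 mm away. Open, this point lies 62 mm to +y of the hinge and 145 mm above the table; at the middle 164 mm above the table; shut, 62 mm to -y of the hinge.
- clamp_foot (a point): Centre of the lower face of the clamp's black rubber foot (18 mm in diameter) at the end of the arm. Shut, it lies 80 mm to -y of the hinge, on the housing's top, 42 mm above the table.
- spare_block: Bystander: loose white plastic block like the stops, 28 by 30 by 26 mm high, on the plate's right part, to the right of the housing. Origin at the centre of its underside.
- screwdriver: Bystander: loose screwdriver with a black handle lying on the table to the right of the plate, long side roughly along the fixture's x, under 40 mm high. Origin under its middle.
- bin: Bystander: loose open blue plastic bin of bolts, 150 by 100 by 65 mm high, on the table right of the screwdriver. Origin at the centre of its underside.
- home (a point): Point on the plate's top, midway between the robot-side faces of the two fixed white plastic stop blocks; the housing's far side meets those faces. Blocks 30 (x) by 28 (y) by 26 mm high, centred 52 mm to either side in y. The point is at x = 65, y = 0 mm of the fixture.
There are look-alikes about, which are no part of the job. Leave any green look-alike of the housing alone.

How it is judged:
By the outcome, as a careful person would: the job done as asked, in the order asked, and still so for the second after the job is handed in, with the robot touching nothing.
It also fails if it takes over 58 s, if anything falls off the work surface, if the arm or the gripper's body presses on something with over 40 N, if the wrist force passes 120 N, or if a joint passes its speed limit or range.

## Robot

A 6-joint arm with a two-finger parallel gripper is mounted at the origin on the work surface. World frame = base frame: x ahead of the robot, y to its left, z up, the work surface at z = 0. Lengths are in mm, angles in rad, forces in N, time in s.
With the tool pointing down it reaches from about 350 to 875 mm from the base axis. Payload 4.2 kg.
Tool frame: the origin (TCP) lies midway between the tips of the shut fingers; the grasp point (between the pads) lies 19 mm behind it; z points along the fingers, y is the direction in which the jaws open and shut (so a half turn about z gives the same grasp; the last joint's range is limited). The gripper opens to 85 mm and grips with 20 to 120 N. Pads are 22 mm wide; open, the fingers measure 114 mm over their backs; the gripper's body (76 mm by 85 mm) begins 54 mm behind the grasp point. The pads swing forward as they close: fully open they stand 13 mm farther back than shut.
Start: joints at [-0.995, 0.385, 0.008, 0, -1.194, -0.259], TCP at [194.72, -593.872, 231.312] pointing down, gripper open.
Joint ranges: [-3.14, 3.14], [-1.21, 2.06], [-1.07, 1.41], [-3.16, 2.05], [-2.99, -0.16], [-3.1, 3.1]. Speed limits (rad/s): [2.79, 2.79, 3.14, 3.14, 3.14, 3.14].

## Interface

Orientations are given as a unit quaternion [x, y, z, w].
In Python, from bench import read_state, get_image, job_done, search_frame, regions_of gives the robot as it stands.
- The arm moves only by the tool servo_tool, never from a script. Its arguments are lists of equal length, an entry for each row: "turn": the turn, a rotation vector about the world's x, y, z in rad, a list of three; "dp": the shift along the world's x, y, z in m, a list of three; "fingers": the finger opening in m, from 0 to 0.0854. In form: {"turn": [[rx, ry, rz], ...], "dp": [[tx, ty, tz], ...], "fingers": [fingers, ...]}. A call has exactly 5 rows; each row shifts and turns the pose as measured when the row begins; what a row does not reach is not made up. A row lasts 1/8 s, in which the tool goes at most 62.5 mm and 10.7 degrees, less where a joint would pass 70% of its speed; a pose out of reach is approached as far as the arm can. A call is refused whole if a number of a shift passes 0.0625 or a number of a turn 0.188, either way. A call with a gripper value outside its range is refused whole. The fingers move at their own pace and stop on an object; the grip force is fixed at half the most. Time passes only in rows, so rows that do not move let the fingers close, or fill a call up. It gives the time, the measured TCP pose, the force and the opening at its end, in the units of the state.
- read_state(): the state, without advancing time (a new reading comes with each control period).
- get_image(name): name is "scene" or "top"; returns a dict with "img" (480x640x3 uint8, red, green, blue), "vfov" (degrees; the focal length in pixels is half the picture's height over the tangent of half this angle, whatever the lens; pixels are square), "cx", "cy" (the principal point, pixels), "k1" (the pictures are not rectified: a ray, as slopes to the right and down, at radius r is drawn at 1 + k1 r^2 times it, then the intrinsics apply), "world_from_camera" (4x4, takes a point from camera to world coordinates). Camera axes: x right, y down, z forward; pixel columns grow to the right and rows downward; lengths in mm; the calibration is good to about 2 mm. A picture is of the moment at which its call begins. There is no depth.
- job_done(): hands the job in, once; it reports no verdict.
Trained networks look in the newest picture that a camera, given by its name, has taken for a name from the list of things; names that differ only in an ending like _2 or _b are one class to them, and where a whole thing is asked for, a point or a joint stands for the part that bears it (a point fixed in the world has none). Each returns a list of dicts, best first, with "score" (0 to 1); they miss things now and then, are a little off and sometimes report something else, mostly with a low value. They report only what shows in the picture. A call takes as long as a camera call. They do not tell look-alikes from the thing itself.
- search_frame(query, camera): "box" ([left, top, width, height] in pixels, round what is visible of it).
- regions_of(query, camera): "region" (480x640 bool, what is visible of it) and "box" ([left, top, width, height] in pixels, round what is visible of it).
The state is a dict: "clock": time; "joints": joint angles; "joint_vel": joint speeds; "joint_efforts": joint torques, N m; "position": TCP position; "ee_rot": TCP orientation; "contact_force": force on the tool from outside, world axes, zero at the start; "wrist_torque": the same for the moment, N m; "gripper_width": finger opening in mm.
Only numpy, scipy, OpenCV 4.12 (cv2) and the standard library are available. Lean on these libraries where they do the work, as an engineer would, in place of code of your own. Each camera call takes 0.05 s, during which the arm holds its last target. There are 200 camera calls.

## Working session

There is one attempt and no reset: what is moved stays moved. The work goes in short steps, Python scripts to look and compute and a tool call to move; the robot and the scene stay as the last step left them, time stands still between calls to the robot, and variables do not carry over. Pictures are saved under pics/ and viewed, about 8 in all and at most 12, crops included, and the job is handed in when it is done.

Besides the shell and the picture viewer there is one more tool, called after "Emit:" as name(argument=value, ...) on one line, values as JSON. servo_tool: Moves the arm, as the interface text tells. Its arguments: {"type":"object","properties":{"turn":{"type":"array","items":{"type":"array","items":{"type":"number"}}},"dp":{"type":"array","items":{"type":"array","items":{"type":"number"}}},"fingers":{"type":"array","items":{"type":"number"}}},"required":["turn","dp","fingers"]}

```bash
mkdir -p pics; cat > h.py <<'E'
import numpy as np, cv2
from bench import *
def ray(im,u,v):
    f=240/np.tan(np.radians(im["vfov"])/2)
    K=np.array([[f,0,im["cx"]],[0,f,im["cy"]],[0,0,1.]])
    p=cv2.undistortPoints(np.array([[[u,v]]],float),K,np.array([im["k1"],0,0,0,0.]))[0,0]
    T=np.array(im["world_from_camera"]);return T[:3,3],T[:3,:3]@np.array([p[0],p[1],1])
def at(im,u,v,z):
    o,d=ray(im,u,v);return (o+d*(z-o[2])/d[2]).round(1)
def proj(im,P):
    f=240/np.tan(np.radians(im["vfov"])/2)
    T=np.linalg.inv(np.array(im["world_from_camera"]));p=(T[:3,:3]@np.asarray(P,float).T).T+T[:3,3]
    s=p[:,:2]/p[:,2:];s=s*(1+im["k1"]*(s**2).sum(1,keepdims=True))
    return s*f+[im["cx"],im["cy"]]
def save(im,n): cv2.imwrite("pics/"+n,im["img"][:,:,::-1])
E
python3 - <<'E'
from h import *
for c in("scene","top"):
    im=get_image(c);save(im,c+"0.png");print(c,im["vfov"],im["k1"],np.round(im["world_from_camera"],2).tolist())
    for q in("fixture","housing","clamp_base","clamp_handle","clamp_foot","spare_block","screwdriver","bin"):
        print(q,[(np.round(d["box"]).tolist(),round(d["score"],2)) for d in search_frame(q,c)][:4])
print(read_state())
E
```

```text
scene 46.02057376695787 -0.14366698853611073 [[0.69, 0.6, -0.41, 924.88], [0.72, -0.58, 0.37, -505.44], [-0.01, -0.55, -0.84, 1021.54], [0.0, 0.0, 0.0, 1.0]]
fixture []
housing [([310.0, 111.0, 60.0, 57.0], 0.95), ([447.0, 185.0, 67.0, 65.0], 0.94), ([280.0, 247.0, 88.0, 92.0], 0.87), ([79.0, 270.0, 86.0, 80.0], 0.78)]
clamp_base [([357.0, 197.0, 42.0, 73.0], 0.63)]
clamp_handle [([365.0, 199.0, 35.0, 55.0], 0.76), ([295.0, 342.0, 24.0, 23.0], 0.51)]
clamp_foot [([366.0, 191.0, 31.0, 61.0], 0.91)]
spare_block [([294.0, 344.0, 24.0, 23.0], 0.55), ([357.0, 194.0, 43.0, 78.0], 0.18)]
screwdriver [([242.0, 376.0, 104.0, 49.0], 0.8), ([279.0, 248.0, 88.0, 90.0], 0.27)]
bin [([169.0, 401.0, 108.0, 78.0], 0.59)]
top 47.31602886302126 -0.03987862448387221 [[0.0, -0.99, 0.14, 285.99], [-1.0, -0.01, -0.02, -73.61], [0.02, -0.14, -0.99, 1434.92], [0.0, 0.0, 0.0, 1.0]]
fixture [([248.0, 138.0, 156.0, 129.0], 0.78), ([375.0, 175.0, 12.0, 10.0], 0.55)]
housing [([417.0, 271.0, 76.0, 68.0], 0.93), ([160.0, 134.0, 74.0, 70.0], 0.81), ([173.0, 272.0, 78.0, 76.0], 0.63)]
clamp_base [([254.0, 186.0, 46
[... 285 characters left out ...]
rray([-9.95393137e-01,  3.84680398e-01,  7.90781224e-03, -2.58520138e-05,
       -1.19398779e+00, -2.58599489e-01]), 'joint_vel': array([ 8.53208877e-04,  1.00786548e-03, -1.41135800e-04,  1.34916549e-03,
        6.13964327e-04,  9.52893504e-06]), 'joint_efforts': array([ 1.90717748e-05, -3.92075479e+01,  1.88617873e+01,  4.19067174e+00,
       -3.44819709e-04,  1.00835069e-05]), 'position': array([ 194.73232477, -593.86985377,  231.32314301]), 'ee_rot': array([-1.57735571e-01,  9.87481387e-01, -1.15658024e-05,  1.82691689e-05]), 'contact_force': array([-0.20130667,  0.62715826,  0.21239574]), 'wrist_torque': array([-0.00270823,  0.01565408, -0.00868402]), 'gripper_width': 85.24701012709417}
```

View pics/top0.png

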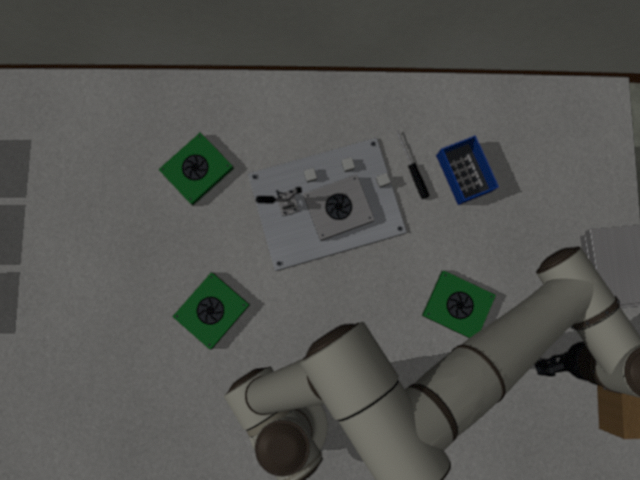

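View pics/scene0.png

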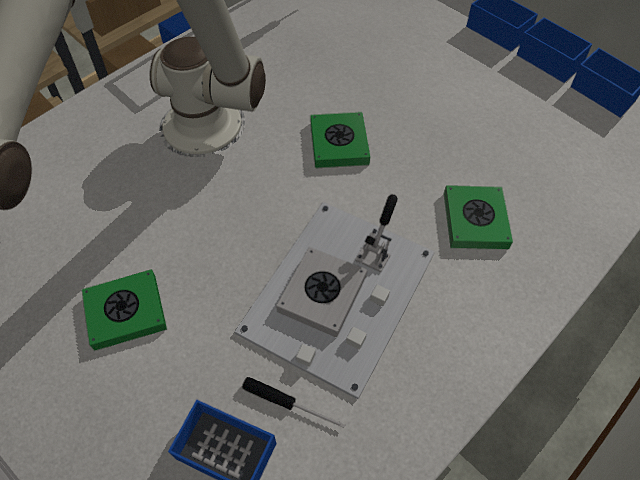

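The grey box on the plate is the housing: top (340,207), scene (322,290). The three green boxes are look-alikes, at top (197,168), (210,310) and (458,303). I'll confirm this in enlarged crops.

```bash
python3 - <<'E'
import cv2
a=cv2.imread("pics/top0.png")[130:275,240:420];b=cv2.imread("pics/scene0.png")[190:400,230:440]
cv2.imwrite("pics/tc.png",cv2.convertScaleAbs(cv2.resize(a,None,fx=4,fy=4,interpolation=2),alpha=1.4))
cv2.imwrite("pics/sc.png",cv2.resize(b,(588,588),interpolation=2))
E
```

```text
(no output)
```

View pics/tc.png

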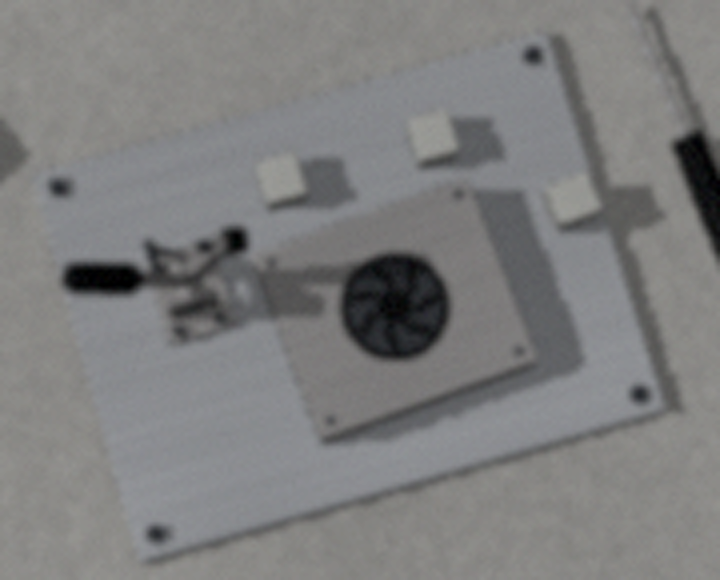

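View pics/sc.png

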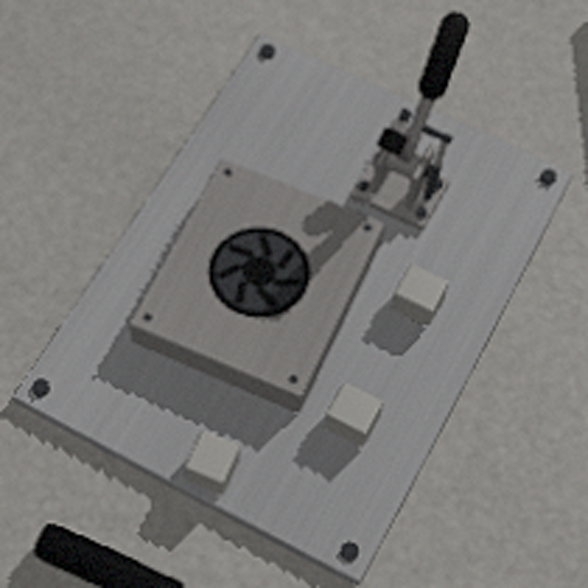

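The crops confirm the grey box on the plate, with the clamp on its left in the open position. The two stops are at top crop (282,180) and (433,138), and the spare block is at (573,200). Next I'll compute poses from the corners.

```bash
python3 - <<'E'
from h import *
from scipy.optimize import least_squares
t=get_image("top");s=get_image("scene")
T=lambda p:(np.array(p,float)+.5)/4-.5+[240,130]
S=lambda p:(np.array(p,float)+.5)/2.8-.5+[230,190]
# order far-right, near-right, near-left, far-left
obj={"plate":(np.array([[135,-150],[-135,-150],[-135,210],[135,210]])*1.,12,T([(552,35),(665,405),(143,562),(45,175)]),S([(358,583),(12,400),(260,37),(573,178)])),
"hous":(np.array([[65,-75],[-65,-75],[-65,75],[65,75]])*1.,42,T([(462,187),(535,360),(322,440),(268,250)]),S([(303,398),(132,325),(220,160),(385,222)]))}
res={}
def W(q,m,z):
    c,n=np.cos(q[2]),np.sin(q[2]);m=np.atleast_2d(m);return np.c_[q[0]+c*m[:,0]-n*m[:,1],q[1]+n*m[:,0]+c*m[:,1],np.full(len(m),z)]
for k,(m,z,a,b) in obj.items():
    for nm,sets in(("top",[(t,a)]),("scene",[(s,b)]),("both",[(t,a),(s,b)])):
        r=least_squares(lambda q:np.concatenate([(proj(i,W(q,m,z))-p).ravel() for i,p in sets]),[500,-50,.2])
        print(k,nm,r.x.round(3),"rms",np.sqrt((r.fun**2).mean()).round(2))
    res[k]=r.x
F=res["plate"];H=res["hous"]
c,n=np.cos(F[2]),np.sin(F[2]);d=H[:2]-F[:2]
print("housing in fixture",(c*d[0]+n*d[1]).round(1),(-n*d[0]+c*d[1]).round(1),(H[2]-F[2]).round(3))
def inF(P): d=P[:2]-F[:2];return (np.array([c*d[0]+n*d[1],-n*d[0]+c*d[1]])).round(1)
print("handle end top@145",at(t,*T((72,278)),145),inF(at(t,*T((72,278)),145)),"scene",at(s,*S((455,22)),145),inF(at(s,*S((455,22)),145)))
print("clamp foot plate: corners top z20",[inF(at(t,*T(p),20)) for p in((175,345),(240,325))], "scene",[inF(at(s,*S(p),20)) for p in((418,232),(445,188),(352,203))])
print("stops top z38",[inF(at(t,*T(p),38)) for p in((278,178),(432,133),(573,195))])
print("F",F)
E
```

```text
plate top [ 5.80828e+02 -1.26130e+02  2.86000e-01] rms 1.21
plate scene [ 5.85355e+02 -1.25823e+02  2.90000e-01] rms 0.71
plate both [ 5.83675e+02 -1.25834e+02  2.89000e-01] rms 1.19
hous top [ 5.55098e+02 -1.25725e+02  3.44000e-01] rms 1.76
hous scene [ 5.59748e+02 -1.25628e+02  3.75000e-01] rms 0.41
hous both [ 5.57984e+02 -1.25526e+02  3.64000e-01] rms 1.52
housing in fixture -24.5 7.6 0.075
handle end top@145 [552.1  72.9 145. ] [ 26.4 199.5] scene [552.3  70.7 145. ] [ 25.9 197.3]
clamp foot plate: corners top z20 [array([ -6.6, 152.8]), array([ -5.6, 108.3])] scene [array([ 55.7, 103.3]), array([ 57. , 146.9]), array([  2.5, 101.7])]
stops top z38 [array([78.1, 58.2]), array([ 79.5, -47.5]), array([  13.9, -124.4])]
F [ 5.83675436e+02 -1.25834003e+02  2.89034393e-01]
```

Fixture at (584,-126), yaw 0.289. The housing is about 25 mm short of home, +7 mm in y and turned +0.075. The clamp is at fixture x of about 26. I'll push with both open fingers spread along the fixture's y, so the two contacts square the housing up. First I move above the robot side of it.

Emit:
servo_tool(turn=[[0,0,-0.014],[0,0,-0.014],[0,0,0],[0,0,0],[0,0,0]], dp=[[0.026,0.043,0],[0.026,0.043,0],[0.026,0.043,0],[0.026,0.043,0],[0.026,0.043,0]], fingers=[0.085,0.085,0.085,0.085,0.085])

```text
clock: 1.62
position: [326.2, -375.5, 230.6]
ee_rot: [-0.14, 0.99, -0.001, 0.0]
contact_force: [0.7, -0.2, -0.3]
gripper_width: 84.6
```

Emit:
servo_tool(turn=[[0,0,0],[0,0,0],[0,0,0],[0,0,0],[0,0,0]], dp=[[0.026,0.043,0],[0.026,0.043,0],[0.026,0.043,0],[0.026,0.043,0],[0.026,0.043,0]], fingers=[0.085,0.085,0.085,0.085,0.085])

```text
clock: 2.25
position: [459.9, -153.0, 232.5]
ee_rot: [-0.14, 0.99, -0.002, 0.002]
contact_force: [0.5, -0.1, -0.2]
gripper_width: 84.9
```

Emit:
servo_tool(turn=[[0,0,0],[0,0,0],[0,0,0],[0,0,0],[0,0,0]], dp=[[-0.007,-0.007,-0.04],[0,0,-0.055],[0,0,-0.055],[0,0,-0.04],[0,0,0]], fingers=[0.085,0.085,0.085,0.085,0.085])

```text
clock: 2.88
position: [457.2, -156.5, 40.8]
ee_rot: [-0.145, 0.989, -0.003, 0.007]
contact_force: [-0.7, 0.9, 0.9]
gripper_width: 84.9
```

```bash
python3 - <<'E'
from h import *
s=get_image("scene");st=read_state();print(st["position"],st["ee_rot"],st["contact_force"])
cv2.imwrite("pics/a.png",cv2.resize(s["img"][120:400,200:500,::-1],None,fx=2,fy=2,interpolation=2))
E
```

```text
[ 458.86853961 -156.58059544   42.57854238] [-0.14528771  0.98933897 -0.0034882   0.00936566] [ 0.72853166  0.31578504 -0.05429547]
```

View pics/a.png

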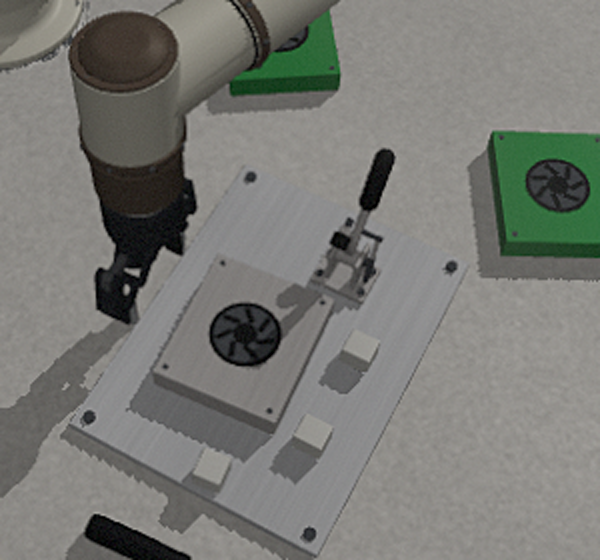

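The open fingers stand clear on the robot side of the housing, at about (115,300) and (185,245) in the crop. I'll descend and correct the small tilt.

Emit:
servo_tool(turn=[[0.004,0.018,0],[0,0,0],[0,0,0],[0,0,0],[0,0,0]], dp=[[0,0,-0.015],[0,0,-0.012],[0,0,-0.006],[0,0,-0.001],[0,0,0]], fingers=[0.085,0.085,0.085,0.085,0.085])

```text
clock: 3.55
position: [463.1, -156.8, 11.1]
ee_rot: [-0.146, 0.989, -0.001, 0.005]
contact_force: [-0.7, -0.2, 0.0]
gripper_width: 85.0
```

Emit:
servo_tool(turn=[[0,0.01,0],[0,0,0],[0,0,0],[0,0,0],[0,0,0]], dp=[[0.004,0.001,-0.001],[0.004,0.001,-0.001],[0.004,0.001,0],[0.004,0.001,0],[0.003,0.001,0]], fingers=[0.085,0.085,0.085,0.085,0.085])

```text
clock: 4.18
position: [483.3, -151.6, 9.6]
ee_rot: [-0.146, 0.989, -0.0, 0.0]
contact_force: [-4.4, -3.0, 3.0]
gripper_width: 84.8
```

Emit:
servo_tool(turn=[[0,0,0],[0,0,0],[0,0,0],[0,0,0],[0,0,0]], dp=[[0.004,0,0],[0.004,0,0],[0.004,0,0],[0.004,0,0],[0.004,0,0]], fingers=[0.085,0.085,0.085,0.085,0.085])

```text
clock: 4.8
position: [483.1, -152.3, 6.9]
ee_rot: [-0.146, 0.989, 0.003, -0.022]
contact_force: [-6.9, -0.8, 5.3]
gripper_width: 85.0
```

```bash
python3 - <<'E'
from h import *
s=get_image("scene");st=read_state();print(st["position"],st["ee_rot"],st["contact_force"])
cv2.imwrite("pics/b.png",cv2.resize(s["img"][200:400,230:430,::-1],None,fx=2.9,fy=2.9,interpolation=2))
E
```

```text
[ 483.16785759 -152.22620898    6.84255631] [-0.14627101  0.98898877  0.00352719 -0.02221644] [-6.88510729 -0.60246271  5.73293516]
```

View pics/b.png

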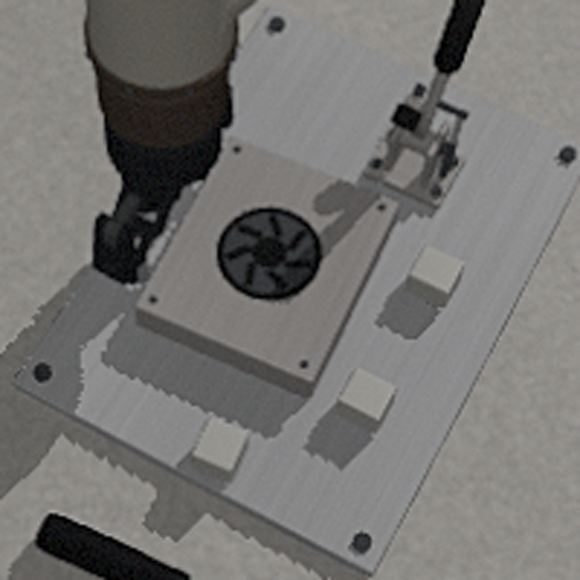

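The arm is compliant and didn't move the housing, and the tool tilted. There is also some upward force, possibly a fingertip rubbing. I'll raise it a little, level it, and use bigger steps.

Emit:
servo_tool(turn=[[-0.01,-0.042,0],[0,0,0],[0,0,0],[0,0,0],[0,0,0]], dp=[[-0.006,0,0.006],[0,0,0.004],[0.004,0,0],[0.006,0,0],[0.008,0,0]], fingers=[0.085,0.085,0.085,0.085,0.085])

```text
clock: 5.48
position: [491.2, -152.3, 16.0]
ee_rot: [-0.146, 0.989, -0.003, -0.009]
contact_force: [-6.5, 0.2, 2.8]
gripper_width: 85.3
```

Emit:
servo_tool(turn=[[0,-0.018,0],[0,-0.01,0],[0,-0.01,0],[0,0,0],[0,0,0]], dp=[[0.008,0,0],[0.008,0,0],[0.008,0,0],[0.008,0,0],[0.006,0,0]], fingers=[0.085,0.085,0.085,0.085,0.085])

```text
clock: 6.1
position: [511.7, -153.1, 11.4]
ee_rot: [-0.146, 0.989, -0.002, -0.014]
contact_force: [-10.3, -0.5, 7.8]
gripper_width: 85.0
```

```bash
python3 - <<'E'
from h import *
s=get_image("scene");st=read_state();print(st["position"],st["ee_rot"],st["contact_force"])
cv2.imwrite("pics/c.png",cv2.resize(s["img"][200:400,230:430,::-1],None,fx=2.9,fy=2.9,interpolation=2))
E
```

```text
[ 511.63661543 -153.15273153   11.17358377] [-0.14560288  0.98924148 -0.00196418 -0.01404427] [-8.77797359 -0.54258225  5.98934766]
```

View pics/c.png

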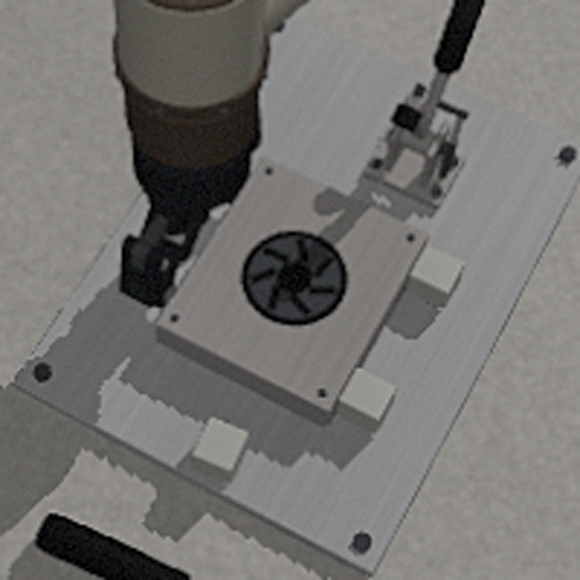

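The housing is close to the stops at crop (437,270) and (367,395). I'll press further to seat it.

Emit:
servo_tool(turn=[[0,-0.025,0],[0,-0.01,0],[0,-0.01,0],[0,-0.01,0],[0,-0.01,0]], dp=[[0.008,0.002,0.003],[0.008,0.002,0.002],[0.009,0.002,0.001],[0.01,0.003,0],[0.01,0.003,0]], fingers=[0.085,0.085,0.085,0.085,0.085])

```text
clock: 6.78
position: [509.7, -151.3, 9.7]
ee_rot: [-0.142, 0.989, -0.001, -0.037]
contact_force: [-19.8, -12.1, 20.9]
gripper_width: 85.4
```

```bash
python3 - <<'E'
from h import *
s=get_image("scene");st=read_state();print(st["position"],st["ee_rot"],st["contact_force"])
cv2.imwrite("pics/d.png",cv2.resize(s["img"][200:400,230:430,::-1],None,fx=2.9,fy=2.9,interpolation=2))
E
```

```text
[ 509.72388289 -151.39157278    9.76014034] [-0.14171636  0.98918628 -0.00136805 -0.03775062] [-19.66219333 -10.26662919  18.67841877]
```

View pics/d.png

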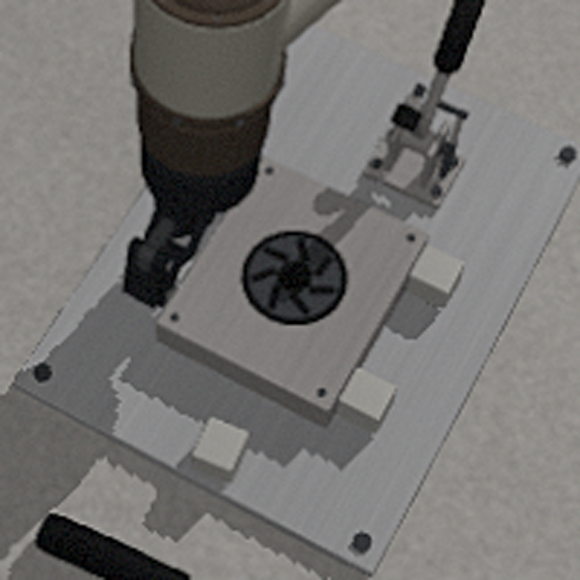

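The housing didn't move further at about 20 N, so it is seated on the stops. I'll back off, rise, and measure its pose.

Emit:
servo_tool(turn=[[0,0,0],[0,-0.05,0],[0,-0.025,0],[0,0,0],[0,0,0]], dp=[[-0.015,-0.004,0.002],[-0.029,-0.008,0.005],[-0.029,-0.008,0.02],[0,0,0.05],[0,0,0.05]], fingers=[0.085,0.085,0.085,0.085,0.085])

```text
clock: 7.45
position: [435.2, -173.2, 135.6]
ee_rot: [-0.141, 0.99, -0.006, -0.004]
contact_force: [1.4, 0.2, 0.3]
gripper_width: 85.1
```

```bash
cat > pose.py <<'E'
from h import *
from scipy.optimize import least_squares
def W(q,m,z):
    c,n=np.cos(q[2]),np.sin(q[2]);return np.c_[q[0]+c*m[:,0]-n*m[:,1],q[1]+n*m[:,0]+c*m[:,1],np.full(len(m),z)]
def fit(im,m,z,p): 
    r=least_squares(lambda q:(proj(im,W(q,m,z))-p).ravel(),[560,-120,.3]);return r.x,np.sqrt((r.fun**2).mean())
def inF(q,F):
    c,n=np.cos(F[2]),np.sin(F[2]);d=q[:2]-F[:2];return (c*d[0]+n*d[1]).round(1),(-n*d[0]+c*d[1]).round(1),(q[2]-F[2]).round(3)
E
python3 - <<'E'
from pose import *
s=get_image("scene");st=read_state();print(st["position"],st["ee_rot"],st["contact_force"])
save(s,"scene1.png")
F=fit(s,np.array([[135,-150],[-135,-150],[-135,210],[135,210.]]),12,(np.array([(358,583),(12,400),(260,37),(573,178)])+.5)/2.8-.5+[230,190])[0]
P=lambda L,k,o:(np.array(L)+.5)/k-.5+o
a=57;b=67
m=np.array([[a,-b],[-a,-b],[-a,b],[a,b.__float__()]])
for nm,p in(("before",P([(293,379),(148,317),(229,172),(368,227)],2.8,[230,190])),("after",P([(320,392),(174,317),(268,170),(412,238)],2.9,[230,200]))):
    q,e=fit(s,m,42,p);print(nm,q.round(3),round(e,2),inF(q,F))
q,e=fit(s,np.array([[65,-75],[-65,-75],[-65,75],[65,75.]]),42,P([(330,408),(158,324),(262,163),(430,235)],2.9,[230,200]));print("corners",q,e,inF(q,F))
print("F",F)
for n in("housing",):
  for d in regions_of(n,"scene"): print(d["box"],d["score"])
E
```

```text
[ 439.39074608 -173.9404202   142.26888549] [-0.14166442  0.98987648 -0.00841204  0.0022322 ] [ 0.71907188 -0.76983432  4.39238762]
before [ 5.58352e+02 -1.24783e+02  3.59000e-01] 0.97 (np.float64(-25.6), np.float64(8.7), np.float64(0.069))
after [ 5.83334e+02 -1.26101e+02  2.86000e-01] 0.89 (np.float64(-2.0), np.float64(0.3), np.float64(-0.004))
corners [ 5.85364775e+02 -1.26670810e+02  3.01821089e-01] 1.1944800305609973 (np.float64(-0.2), np.float64(-0.8), np.float64(0.012))
F [ 5.85355158e+02 -1.25822650e+02  2.89958769e-01]
[284.9, 254.5, 91.8, 94.8] 0.92
[444.1, 183.1, 69.9, 65.8] 0.75
[310.2, 114.2, 62.2, 54.2] 0.73
[79.7, 268.6, 85.9, 81.9] 0.56
```

The housing is home: about x -1, y 0 and yaw 0.00 relative to the fixture. Next is the clamp: rise, close the fingers, and go over to the +y side of the handle.

Emit:
servo_tool(turn=[[0.017,0,0],[0,0,0],[0,0,0],[0,0,0],[0,0,0]], dp=[[0,0,0.045],[0,0,0.045],[0.017,0.048,0],[0.017,0.048,0],[0.017,0.048,0]], fingers=[0,0,0,0,0])

```text
clock: 8.18
position: [495.2, -27.6, 233.1]
ee_rot: [-0.137, 0.99, 0.001, 0.007]
contact_force: [0.0, -0.3, -0.4]
gripper_width: -0.1
```

Emit:
servo_tool(turn=[[0,0,0],[0,0,0],[0,0,0],[0,0,0],[0,0,0]], dp=[[0.017,0.048,0],[0.017,0.048,0],[0.017,0.045,0],[0,0,0],[0,0,0]], fingers=[0,0,0,0,0])

```text
clock: 8.8
position: [551.2, 123.2, 229.8]
ee_rot: [-0.14, 0.99, 0.002, 0.006]
contact_force: [-0.1, -0.1, 0.6]
gripper_width: -0.1
```

Emit:
servo_tool(turn=[[0,0.012,0],[0,0,0],[0,0,0],[0,0,0],[0,0,0]], dp=[[-0.012,-0.004,-0.02],[-0.001,0,-0.04],[-0.001,0,-0.03],[0,0,-0.004],[0,0,0]], fingers=[0,0,0,0,0])

```text
clock: 9.43
position: [537.7, 114.8, 135.2]
ee_rot: [-0.137, 0.991, 0.003, 0.002]
contact_force: [0.3, -0.5, 0.3]
gripper_width: 0.4
```

```bash
python3 - <<'E'
from h import *
s=get_image("scene");st=read_state();print(st["position"],st["ee_rot"],st["contact_force"])
cv2.imwrite("pics/e.png",cv2.resize(s["img"][130:330,270:500,::-1],None,fx=2.8,fy=2.8,interpolation=2))
E
```

```text
[537.7059266  114.91964077 135.40525316] [-0.13661474  0.99061678  0.00299983  0.00241226] [-0.44354163  0.32817191  0.4641642 ]
```

View pics/e.png

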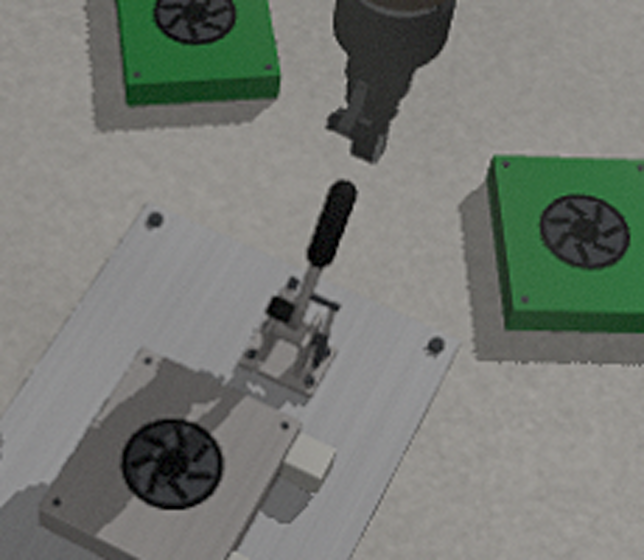

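The shut fingertips are at crop (365,150), in line with the handle end at (343,190). I'll push along the fixture's -y.

Emit:
servo_tool(turn=[[0,0,0],[0,0,0],[0,0,0],[0,0,0],[0,0,0]], dp=[[0.003,-0.012,0],[0.003,-0.01,0],[0.003,-0.01,0],[0.003,-0.01,0],[0.003,-0.01,0]], fingers=[0,0,0,0,0])

```text
clock: 10.1
position: [553.2, 70.5, 152.8]
ee_rot: [-0.138, 0.99, 0.011, 0.008]
contact_force: [-11.2, 8.7, 17.9]
gripper_width: -0.2
```

Emit:
servo_tool(turn=[[0,0,0],[0,0,0],[0,0,0],[0,0,0],[0,0,0]], dp=[[0.003,-0.01,0],[0.003,-0.01,0],[0.003,-0.01,0],[0.003,-0.01,0],[0.003,-0.01,0]], fingers=[0,0,0,0,0])

```text
clock: 10.72
position: [568.5, 20.0, 166.2]
ee_rot: [-0.14, 0.99, 0.013, 0.013]
contact_force: [-1.0, 0.3, 1.1]
gripper_width: -0.2
```

```bash
python3 - <<'E'
from h import *
s=get_image("scene");st=read_state();print(st["position"],st["ee_rot"],st["contact_force"])
cv2.imwrite("pics/f.png",cv2.resize(s["img"][130:370,250:450,::-1],None,fx=2.4,fy=2.4,interpolation=2))
E
```

```text
[569.01028273  19.16189673 166.01814913] [-0.13929565  0.99006834  0.01324656  0.01363565] [-0.17256488 -0.77400761  1.17626581]
```

View pics/f.png

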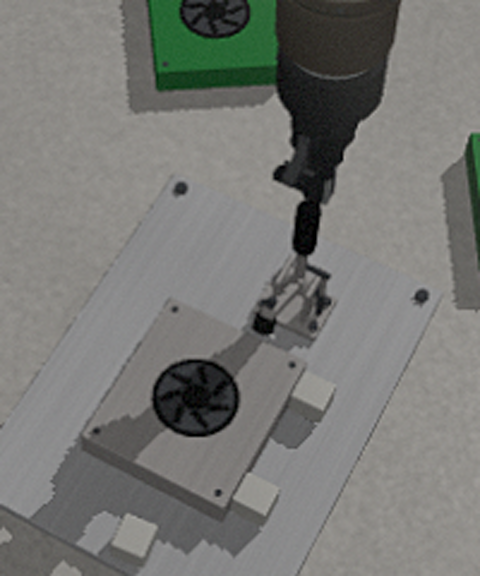

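The lever has moved partway, with the handle near upright, and the tool rode up to z=166. I'll back off slightly, drop lower, and push again.

Emit:
servo_tool(turn=[[0,0,0],[0.02,0.02,0],[0,0,0],[0,0,0],[0,0,0]], dp=[[-0.005,0.018,0],[-0.004,0.014,-0.005],[0,0,-0.018],[0,0,-0.012],[0,0,0]], fingers=[0,0,0,0,0])

```text
clock: 11.4
position: [559.0, 54.9, 127.7]
ee_rot: [-0.139, 0.99, 0.026, 0.003]
contact_force: [0.4, 0.1, -0.0]
gripper_width: -0.1
```

```bash
python3 - <<'E'
from h import *
s=get_image("scene");st=read_state();print(st["position"],st["ee_rot"],st["contact_force"])
cv2.imwrite("pics/g.png",cv2.resize(s["img"][130:370,250:450,::-1],None,fx=2.4,fy=2.4,interpolation=2))
E
```

```text
[559.44828972  54.88761996 128.33352325] [-0.13950032  0.98987229  0.02604749  0.00374722] [ 0.5284673  -0.87491172 -0.24663126]
```

View pics/g.png

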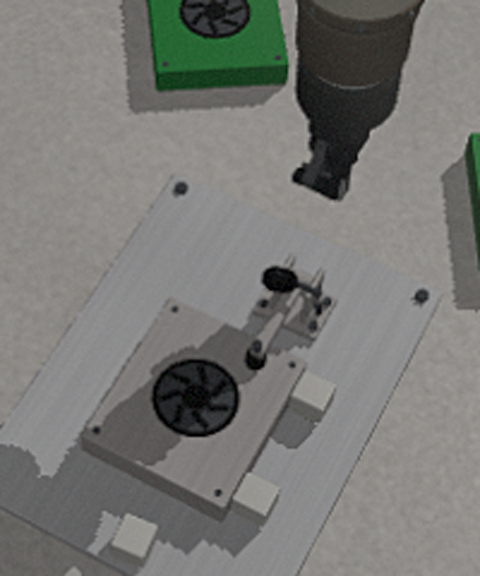

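The clamp has snapped shut, with the foot at crop (255,360) on the housing's top and the handle over towards the housing. I'll retreat and do a final check.

Emit:
servo_tool(turn=[[0,0,0],[0,0,0],[0,0,0],[0,0,0],[0,0,0]], dp=[[-0.015,0.05,0.01],[-0.01,0.04,0.04],[0,0.03,0.05],[0,0,0],[0,0,0]], fingers=[0,0,0,0,0])

```text
clock: 12.08
position: [534.2, 178.4, 233.2]
ee_rot: [-0.139, 0.99, 0.027, 0.005]
contact_force: [-0.6, 0.1, -0.1]
gripper_width: -0.0
```

```bash
python3 - <<'E'
from h import *
s=get_image("scene");st=read_state();print(st["position"],st["contact_force"])
a=cv2.imread("pics/scene1.png")
i=s["img"][:,:,::-1].copy();r=lambda q:cv2.resize(q[195:395,230:430],(390,390),interpolation=2)
cv2.imwrite("pics/h.png",np.hstack([r(a),r(i)]))
F=np.array([585.36,-125.82,.29]);c,n=np.cos(F[2]),np.sin(F[2])
f=lambda x,y,z:[F[0]+c*x-n*y,F[1]+n*x+c*y,z]
print("expected foot,handle px in crop",(proj(s,[f(26,50,42),f(26,68,145)])-[230,195])*1.95+[390,0])
for q in("spare_block","screwdriver","bin","housing"):print(q,[(np.round(d["box"]).tolist(),round(d["score"],2)) for d in search_frame(q,"scene")][:4])
E
```

```text
[534.7169129  178.25545019 233.58267693] [ 0.02669685 -0.03262976  1.62611764]
expected foot,handle px in crop [[634.58829279 168.89061182]
 [650.0396788  101.34476745]]
spare_block [([298.0, 344.0, 20.0, 25.0], 0.73)]
screwdriver [([242.0, 376.0, 104.0, 52.0], 0.87)]
bin [([166.0, 401.0, 109.0, 79.0], 0.72)]
housing [([285.0, 255.0, 92.0, 94.0], 0.92), ([79.0, 272.0, 86.0, 79.0], 0.92), ([310.0, 111.0, 60.0, 57.0], 0.88), ([353.0, 238.0, 36.0, 45.0], 0.72)]
```

View pics/h.png

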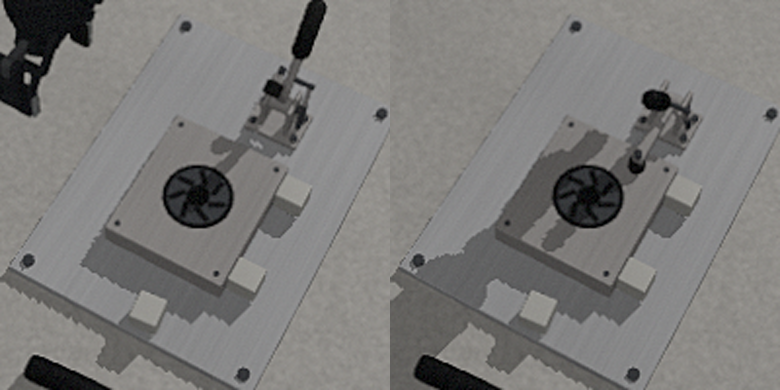

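The housing hasn't moved and sits against both stops. The foot at (637,168) and the handle at (652,100) match the predicted shut positions.

```bash
python3 -c "
from bench import *
print(job_done())"
```

```text
the job is handed in; nothing more can be done
None
```

The housing is home against both white stop blocks and the clamp is snapped shut on its top. I handed the job in with the arm clear, at about 12 s on the clock.

- **Housing:** I pushed it with both open fingers until about 20 N moved it no further. Two image fits put it at x −2 to 0 mm, y −1 to 0 mm and yaw −0.004 to +0.012 rad from home. The camera calibration is only good to about 2 mm, so flushness rests mainly on the firm stop under 20 N.
- **Clamp:** I pushed the handle over with the shut fingers. In the final picture the foot and handle are within about 2 to 3 crop pixels of the predicted shut positions, and the housing did not shift.
- **Bystanders:** the detector's boxes for the screwdriver and bin agree to within 3 px with those at the start, and the spare block's to within 4 px. I did not touch the green look-alikes.
- **Not as planned:** The first 4 mm push steps stalled because the arm is compliant, so I used steps of up to 10 mm. While pushing the handle, the tool rode up about 30 mm, with about 18 N upward force on it. Mid-push the lever looked only partway over, and a second look after backing off showed it fully shut.

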